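# Nest the dosing beakers off the detergent bin and hold its lid open

## Robot

A 6-joint arm with a two-finger parallel gripper is mounted at the origin on the work surface. World frame = base frame: x ahead of the robot, y to its left, z up, the work surface at z = 0. Lengths are in mm, angles in rad, forces in N, time in s.
With the tool pointing down it reaches from about 275 to 825 mm from the base axis. Payload 5.2 kg.
Tool frame: the origin (TCP) lies at the centre of the arm's flange, where the gripper is bolted on; the fingertips stand 186 mm ahead of it and the grasp point (between the pads) lies 167 mm ahead of it (bot.finger_overhang is the distance from the TCP to the fingertips, in mm); z points along the fingers, y is the line along which they close (so a half turn about z gives the same grasp; the last joint's range is limited). The gripper opens to 93 mm and grips with 3 to 60 N. Pads are 15 mm wide; open, the fingers measure 128 mm over their backs; the gripper's body (75 mm by 188 mm) begins 65 mm behind the grasp point.
Start: joints at [0.978, 0.259, 1.535, -0, 1.348, -0.203], TCP at [208.982, 508.756, 404.753] pointing down, gripper open.
Joint ranges: [-3.14, 3.14], [-0.91, 2.08], [0.19, 2.58], [-1.22, 4.36], [0.22, 2.71], [-3.12, 3.12]. Speed limits (rad/s): [2.57, 2.57, 3.14, 3.14, 3.14, 3.14].

## Interface

Orientations are given as a unit quaternion [w, x, y, z].
In Python, from cell import bot gives the robot as it stands.
- The arm moves only by the tool carry_out, never from a script. Its argument "steps" is text: rows parted by semicolons, each of 6 numbers parted by spaces: the shift along the world's x, y, z in units of 0.15 m (1.0 is 0.15 m), then the turn, a rotation vector about the world's x, y, z in units of pi rad (1.0 is pi rad). A call has 1 to 8 rows; each row is the pose to reach, as a shift and turn from the pose commanded when the call began, turning the shorter way round; what a row does not reach only later rows make up. A row lasts 1/10 s, in which the tool goes at most 50 mm and 8.59 degrees, less where a joint would pass 70% of its speed; a pose out of reach is approached as far as the arm can. A call with a number of a shift or a turn outside -1 to 1 is refused whole. A call with a gripper value outside its range is refused whole. "hand" is the closure, from 0 (fully open) to 1 (shut), set as the call begins (left out, the last holds). The fingers move at their own pace and stop on an object; "force" is the grip in N (left out, the last holds). Time passes only in rows, so rows that repeat a pose let the fingers close. It gives the time, the measured TCP pose, the force, the opening and the grip force at its end, in the units of the state.
- bot.sense(): the state, without advancing time (a new reading comes with each control period).
- bot.capture(name): name is "scene" or "top"; returns a dict with "image" (480x640x3 uint8, red, green, blue), "fx", "fy", "cx", "cy" (pixels), "R" (3x3) and "t" (3): a world point X has camera coordinates R X + t. Camera axes: x right, y down, z forward; pixel columns grow to the right and rows downward; lengths in mm; the calibration is good to about 2 mm. A picture is of the moment at which its call begins. There is no depth.
- bot.sign_off(): hands the job in; it is judged then, once.
Trained networks look in the newest picture that a camera, given by its name, has taken for a name from the list of things; names that differ only in an ending like _2 or _b are one class to them, and where a whole thing is asked for, a point or a joint stands for the part that bears it (a point fixed in the world has none). Each returns a list of dicts, best first, with "confidence" (0 to 1); they miss things now and then, are a little off and sometimes report something else, mostly with a low value. They report only what shows in the picture. A call takes as long as a camera call. They do not tell look-alikes from the thing itself.
- bot.trace(camera, label): "mask" (480x640 bool, what is visible of it) and "xy" ([column, row] in pixels, amid what is visible of it).
The state is a dict: "time": time; "q": joint angles; "dq": joint speeds; "joint_efforts": joint torques, N m; "position": TCP position; "tool_rot": TCP orientation; "wrist_force": force on the tool from outside, world axes, zero at the start; "torque": the same for the moment, N m; "finger_gap": finger opening in mm; "grasp_force": force on a finger pad.
Only numpy, scipy, OpenCV 4.12 (cv2) and the standard library are available. Lean on these libraries where they do the work, as an engineer would, in place of code of your own. Each camera call takes 0.05 s, during which the arm holds its last target. There are 200 camera calls.

## Task

I want to refill the detergent bin: take the two beakers off its lid and nest all three dosing beakers upright in size order on the worktop beside it - the medium one standing right down inside the large one, the small one right down inside the medium one - before you raise the lid. Then lift the lid, which has a bar handle, to 45 degrees and keep it there: it falls shut by itself and nothing else may prop it, so finish while still holding the lid open at 45 degrees. Leave the other things on the worktop where they are.

Things in the scene. Friction and masses are not known exactly. Their poses are not given: they have to be found in the camera images.
- bin: white rectangular detergent bin, fixed to the worktop: 200 mm deep (its x), 240 mm wide (its y), walls 120 mm high. Origin: centre of its underside, on the worktop. Its x axis points from the front (handle side, towards the robot) to the back (hinge side).
- lid: the bin's flat white lid, 200 x 240 x 8 mm, 0.3 kg, closed at the start with its upper face 128.5 mm above the worktop. It turns freely on a hinge along the bin's back upper edge; unsupported it always falls shut. Origin on the hinge line, at mid width, level with the lid's underside; when closed its axes are parallel to the bin's: the lid reaches from x = 0 to x = -200 mm.
- lid_angle (a joint): opening angle of the lid in rad: 0 closed, grows as the front edge rises; 45 degrees = 0.785; stop at 1.4.
- lid_handle (a point): middle of the lid's steel bar handle: a round bar about 10 mm thick and 100 mm long, parallel to the hinge (along the bin's y), 35 mm above the lid's upper face and 30 mm in from its front edge. In the lid's frame this point is at (-170, 0, 43) mm. Round, so it can turn between the finger pads; open underneath between its two end posts. Axes as the lid's.
- lid_hinge (a point): middle of the lid's hinge line at the bin's back upper edge, 120.5 mm above the worktop.
- large_beaker: largest of three blue plastic dosing beakers (round, open, slightly tapered, walls 3 mm, floor 6 mm thick), loose on the worktop left or right of the bin: 64 mm high, 82 mm across outside at the rim, 66 mm at the foot, about 0.08 kg. Origin: centre of its underside; z along its axis, to the mouth.
- medium_beaker: middle-sized blue beaker, standing on the closed lid left or right: 74 mm high, 62 mm across at the rim, 50 mm at the foot, walls 3 mm, floor 6 mm, about 0.1 kg. Origin: centre of its underside; z along its axis. Nested, it stands on the large one's floor (its underside 6 mm above the large one's) and its rim stands 16 mm above the large one's rim.
- small_beaker: smallest blue beaker, standing on the closed lid on the other side: 84 mm high, 44 mm across at the rim, 34 mm at the foot, walls 3 mm, floor 6 mm, about 0.1 kg. Origin: centre of its underside; z along its axis. Nested, it stands on the medium one's floor and its rim stands 16 mm above the medium one's rim.
- tub: bystander: white round jar, 84 mm across, 85 mm high, on the other side of the bin from the large beaker. Origin: centre of underside.
- jug: bystander: blue bottle, 90 mm across, 210 mm high, at the back left. Origin: centre of underside.
- sprayer: bystander: green spray bottle, 74 mm across, 190 mm high, at the back right. Origin: centre of underside.
- carton: bystander: cardboard carton 60 x 130 x 170 mm, at the back left. Origin: centre of underside.
- brush: bystander: small hand brush lying on the worktop in front of the bin, to the right. Origin: at its middle, on the worktop.
- peg: bystander: wooden clothes peg 75 x 11 x 13 mm lying on the worktop in front of the bin, to the left. Origin: centre of underside.
Mind the look-alikes: they are no part of the job. Leave any green or orange look-alike of the medium_beaker alone.

How it is judged:
By the outcome, as a careful person would: the job done as asked, in the order asked, and still so for the second after the job is handed in, while the arm keeps its last pose, push and grip.
It also fails if it takes over 72 s, if anything falls off the work surface, if the arm or the gripper's body presses on something with over 40 N, if the wrist force passes 120 N, or if a joint passes its speed limit or range.

## Working session

There is one attempt and no reset: what is moved stays moved. The work goes in short steps, Python scripts to look and compute and a tool call to move; the robot and the scene stay as the last step left them, time stands still between calls to the robot, and variables do not carry over. Pictures are saved under pics/ and viewed, at most 10 in all, crops included, and the job is handed in when it is done.

Besides the shell and the picture viewer there is one more tool, called as name(argument=value, ...) on one line, values as JSON. carry_out: Moves the arm, as the interface text tells. Its arguments: {"type":"object","properties":{"steps":{"type":"string"},"hand":{"type":"number"},"force":{"type":"number"}},"required":["steps"]}

```bash
ls; mkdir -p pics; cat > h.py <<'E'
import numpy as np, cv2
from cell import bot
def cap(n,save=None):
    c=bot.capture(n)
    if save: cv2.imwrite('pics/'+save,cv2.cvtColor(c['image'],cv2.COLOR_RGB2BGR))
    c['R']=np.array(c['R']);c['t']=np.array(c['t']);return c
def ray(c,uv):
    d=c['R'].T@np.array([(uv[0]-c['cx'])/c['fx'],(uv[1]-c['cy'])/c['fy'],1.]);return -c['R'].T@c['t'],d
def onz(c,uv,z):
    o,d=ray(c,uv);return o+d*(z-o[2])/d[2]
def proj(c,X):
    p=c['R']@np.array(X,float)+c['t'];return np.array([c['fx']*p[0]/p[2]+c['cx'],c['fy']*p[1]/p[2]+c['cy']])
E
python3 - <<'E'
from h import *
np.set_printoptions(precision=1,suppress=True)
for n in('scene','top'):
    c=cap(n,n+'0.png');print(n,-c['R'].T@c['t'],c['R'][2])
    for l in['bin','lid','lid_handle','large_beaker','medium_beaker','small_beaker','tub','brush','peg','jug','sprayer','carton']:
        for r in bot.trace(n,l)[:3]:
            ys,xs=np.where(r['mask']);
            if len(xs): print(l,round(r['confidence'],2),np.array(r['xy']),xs.min(),xs.max(),ys.min(),ys.max(),len(xs), c['image'][r['mask']].mean(0))
print(bot.sense())
E
```

```text
pics
scene [1072.5  356.   760.4] [-0.6 -0.4 -0.7]
bin 0.65 [344. 282.] 264 422 204 347 12543 [189.7 183.1 175.9]
lid 0.71 [342.9 265.2] 264 424 203 326 8356 [215.4 208.7 201.2]
lid_handle 0.8 [346.  263.5] 264 423 203 325 8394 [215.  208.3 200.9]
large_beaker 0.68 [237.1 192.9] 216 248 175 211 979 [ 61.9  79.2 128.2]
medium_beaker 0.93 [308.8 198. ] 297 321 188 207 355 [177.   98.   61.9]
medium_beaker 0.8 [316.4 225.4] 298 330 204 250 1212 [ 72.4  85.9 133. ]
medium_beaker 0.72 [375.  211.8] 361 386 199 229 591 [174.7 100.5  65. ]
small_beaker 0.61 [362.9 256.5] 349 375 236 282 975 [ 81.3  93.2 137.2]
small_beaker 0.25 [497.3 375.1] 458 534 324 422 5161 [104.  118.5 154.8]
tub 0.9 [473.9 285.1] 448 495 257 311 2011 [200.6 196.2 184.9]
tub 0.44 [312.6 224.9] 298 330 204 250 1226 [ 73.1  86.3 132.6]
brush 0.71 [302.7 186.6] 267 325 172 211 631 [173.8 155.9 138.7]
peg 0.48 [439.9 254.7] 424 457 251 259 221 [192.7 158.7 117.5]
jug 0.79 [497.9 373.4] 458 534 323 422 5220 [104.7 118.9 154.9]
jug 0.25 [302.9 186.5] 269 327 169 211 714 [170.2 153.5 138.1]
sprayer 0.65 [162.1 205.2] 139 184
[... 918 characters left out ...]
 240 349 186 283 6600 [194.4 191.1 180.3]
sprayer 0.84 [468.1 211.4] 449 489 196 229 1000 [ 80.  112.2  81.2]
sprayer 0.55 [245.  322.1] 236 261 312 328 136 [191.6 165.  118.4]
carton 0.72 [295.3 239.3] 241 350 186 284 6715 [193.4 190.2 179.7]
carton 0.55 [242.6 156.8] 214 273 137 180 2046 [130.5 103.8  63.9]
{'time': 1.3, 'q': array([ 1. ,  0.3,  1.5,  0. ,  1.3, -0.2]), 'dq': array([-0.,  0., -0.,  0.,  0.,  0.]), 'joint_efforts': array([ -0. , -43.7, -28.4,   0.1,   0. ,  -0. ]), 'position': array([209. , 508.8, 404.7]), 'tool_rot': array([-0. ,  0.2,  1. , -0. ]), 'wrist_force': array([-0.5,  0.2,  0.4]), 'torque': array([0., 0., 0.]), 'grasp_force': 0.0, 'finger_gap': 92.66303570883427}
```

View pics/scene0.png

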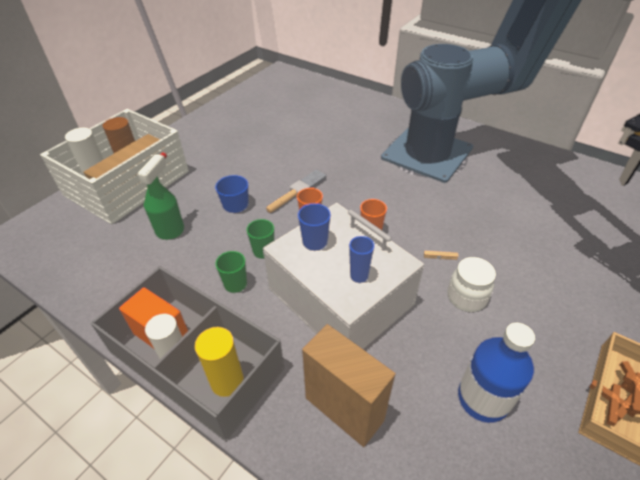

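View pics/top0.png

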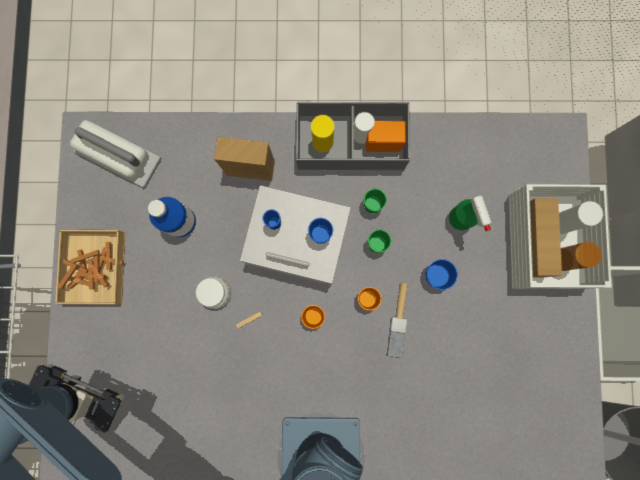

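The scene shows the medium beaker on the lid at (314,227), the small one at (361,260) and the large one at (233,193). From the top they are at (320,231), (272,219) and (441,275), with the handle near (287,260). The green and orange cups are look-alikes. Next I'll fit the poses using silhouettes from both cameras.

```bash
cat > fit.py <<'E'
from h import *
from scipy.optimize import minimize
A=np.linspace(0,2*np.pi,40)
DIM={'large':(33,41,64),'medium':(25,31,74),'small':(17,22,84)}
def frus(k,x,y,z):
    f,r,h=DIM[k]
    return np.array([[x+q*np.cos(a),y+q*np.sin(a),z+zz] for q,zz in((f,0),(r,h)) for a in A])
def sil(c,P):
    m=np.zeros((480*4,640*4),np.uint8)
    p=np.array([proj(c,X) for X in P])*4+1.5
    cv2.fillConvexPoly(m,cv2.convexHull(p.astype(np.float32)).round().astype(np.int32),255)
    return cv2.resize(m,(640,480),interpolation=cv2.INTER_AREA)/255.
def blue(c,uv):
    h=cv2.cvtColor(c['image'],cv2.COLOR_RGB2HSV)
    m=((h[...,0]>105)&(h[...,0]<130)&(h[...,1]>110)).astype(np.uint8)
    n,l=cv2.connectedComponents(m);ys,xs=np.where(l>0)
    i=np.argmin((xs-uv[0])**2+(ys-uv[1])**2);k=l[ys[i],xs[i]]
    return cv2.morphologyEx((l==k).astype(np.uint8),cv2.MORPH_CLOSE,np.ones((9,9)))
def fit(cs,k,x0,z,n=('scene','top')):
    ms={i:blue(cs[i],proj(cs[i],[*x0,z+DIM[k][2]/2])) for i in n}
    f=lambda p:sum(1-np.minimum(s:=sil(cs[i],frus(k,p[0],p[1],z)),ms[i]).sum()/np.maximum(s,ms[i]).sum() for i in n)
    r=minimize(f,x0,method='Nelder-Mead',options=dict(initial_simplex=[x0,[x0[0]+8,x0[1]],[x0[0],x0[1]+8]],xatol=.1))
    return r.x,r.fun
E
python3 - <<'E'
from fit import *
np.set_printoptions(precision=1,suppress=True)
cs={n:cap(n) for n in('scene','top')}
t=cs['top']
for k,uv,z in(('large',(441,275),0),('medium',(320,231),128.5),('small',(272,219),128.5)):
    x0=onz(t,uv,z+DIM[k][2])[:2]
    print(k,x0,fit(cs,k,x0,z),fit(cs,k,x0,z,('top',)),fit(cs,k,x0,z,('scene',)))
def box(p):
    x,y,a=p;ca,sa=np.cos(a),np.sin(a)
    return np.array([[x+u*ca-v*sa,y+u*sa+v*ca,z] for u in(-100,100) for v in(-120,120) for z in(0,128.5)])
b=bot.trace('top','bin')[0]['mask'].astype(np.uint8)
b=cv2.morphologyEx(b,cv2.MORPH_CLOSE,np.ones((31,31)))
x0=list(onz(t,(296,235),100)[:2])
for a0 in(-.25,.25):
    f=lambda p:1-np.minimum(s:=sil(t,box(p)),b).sum()/np.maximum(s,b).sum()
    s0=np.array([x0+[a0]]*4);s0[1,0]+=10;s0[2,1]+=10;s0[3,2]*=.5
    r=minimize(f,s0[0],method='Nelder-Mead',options=dict(initial_simplex=s0));print(r.x,r.fun)
for n,uv in(('top',(267,257)),('top',(308,264)),('scene',(350,212)),('scene',(388,240))): print('handle end',n,onz(cs[n],uv,163.5))
for uv in((262,187),(350,207),(333,284),(242,263)):print('corner',onz(t,uv,128.5))
for l,uv in(('orange',(369,299)),('orange',(313,317)),('green',(379,241)),('spray',(466,213)),('brush',(402,300)),('peg',(249,320)),('tub',(212,293))): print(l,onz(t,uv,50))
s=bot.sense();print(s['time'],s['position'],s['tool_rot'])
E
```

```text
large [ 480.3 -315.2] (array([ 482.7, -317.1]), np.float64(0.20402939783938212)) (array([ 482.8, -316.6]), np.float64(0.06304157216961959)) (array([ 477.6, -319.9]), np.float64(0.13664391353811145))
medium [576.6   1.5] (array([580. ,   1.5]), np.float64(0.3827646535431055)) (array([579.4,   1.5]), np.float64(0.10532739543905778)) (array([574. ,  -1.1]), np.float64(0.2702935704886792))
small [603.6 115.7] (array([605.9, 117.6]), np.float64(0.6465613865478645)) (array([605.9, 118.1]), np.float64(0.15397664656570786)) (array([603.3, 116. ]), np.float64(0.4851946167915234))
[580.5  65.9  -0.2] 0.015261115575679218
[580.4  66.   -0.2] 0.015214567979689342
handle end top [517.1 131.7 163.5]
handle end top [500.4  30.9 163.5]
handle end scene [499.   34.3 163.5]
handle end scene [525.8 133.9 163.5]
corner [700.  151.5 128.5]
corner [648.7 -73.6 128.5]
corner [453.  -30.8 128.5]
corner [504.8 198.5 128.5]
orange [ 416.7 -127.1   50. ]
orange [368.8  20.7  50. ]
green [ 571.2 -154.7   50. ]
spray [ 647.9 -388.8   50. ]
brush [ 414.5 -214.2   50. ]
peg [360.  189.5  50. ]
tub [430.5 289.3  50. ]
1.45 [209.  508.8 404.8] [-0.   0.2  1.  -0. ]
```

```bash
sed -i 's/>110)).astype/>75)).astype/; s/>105)&/>100)\&/' fit.py; python3 - <<'E'
from fit import *
np.set_printoptions(precision=3,suppress=True)
cs={n:cap(n) for n in('scene','top')}
t=cs['top']
for k,x0,z in(('large',(482,-317),0),('medium',(579,0),128.5),('small',(605,117),128.5)):
    print(k,fit(cs,k,np.array(x0),z),fit(cs,k,np.array(x0),z,('top',)),fit(cs,k,np.array(x0),z,('scene',)))
def box(p):
    x,y,a=p;ca,sa=np.cos(a),np.sin(a)
    return np.array([[x+u*ca-v*sa,y+u*sa+v*ca,z] for u in(-100,100) for v in(-120,120) for z in(0,128.5)])
bot.trace('top','bin');b=bot.trace('top','bin')[0]['mask'].astype(np.uint8)
b=cv2.morphologyEx(b,cv2.MORPH_CLOSE,np.ones((31,31)))
f=lambda p:1-np.minimum(s:=sil(t,box(p)),b).sum()/np.maximum(s,b).sum()
s0=np.array([[580,66,-.2]]*4);s0[1,0]+=10;s0[2,1]+=10;s0[3,2]-=.1
r=minimize(f,s0[0],method='Nelder-Mead',options=dict(initial_simplex=s0));print(r.x,r.fun)
x,y,a=r.x;
hp=lambda u,v:[x+u*np.cos(a)-v*np.sin(a),y+u*np.sin(a)+v*np.cos(a),163.5]
print('handle',hp(-70,0))
o=[]
for n in cs:
    im=cv2.cvtColor(cs[n]['image'],cv2.COLOR_RGB2BGR)
    for v in(-50,50):cv2.circle(im,tuple(proj(cs[n],hp(-70,v)).astype(int)),1,(0,0,255),-1)
    for q in box(r.x): cv2.circle(im,tuple(proj(cs[n],q).astype(int)),1,(0,0,255),-1)
    for k,p,z in(('large',(482,-317),0),('medium',(580,0),128.5),('small',(605,117),128.5)):
        for q in frus(k,*p,z)[::2]: cv2.circle(im,tuple(proj(cs[n],q).astype(int)),0,(0,255,255),-1)
    x1,y1=(190,150) if n=='scene' else (220,170)
    o.append(cv2.resize(im[y1:y1+150,x1:x1+250],None,fx=3.2,fy=2*1.0 if 0 else 3.2)[:,:800])
cv2.imwrite('pics/fit.png',cv2.resize(np.vstack(o),None,fx=.625,fy=.625))
s=bot.sense();print(s['position'],s['tool_rot'],s['q'])
E
```

```text
large (array([ 482.384, -317.182]), np.float64(0.10306596800187418)) (array([ 483.197, -317.01 ]), np.float64(0.031473325678183284)) (array([ 480.043, -316.933]), np.float64(0.061660628544012774))
medium (array([578.837,   1.48 ]), np.float64(0.17753735449619334)) (array([579.331,   1.513]), np.float64(0.060356692696637126)) (array([575.094,  -0.578]), np.float64(0.10894502336476808))
small (array([606.635, 118.576]), np.float64(0.26824840884048984)) (array([606.653, 118.567]), np.float64(0.09840960406667565)) (array([602.277, 118.075]), np.float64(0.15911618538019434))
[580.599  66.117  -0.24 ] 0.017006127472409815
handle [np.float64(512.6016857289295), np.float64(82.74352220980731), 163.5]
[208.978 508.767 404.74 ] [-0.     0.194  0.981 -0.   ] [ 0.978  0.259  1.535  0.     1.348 -0.203]
```

View pics/fit.png

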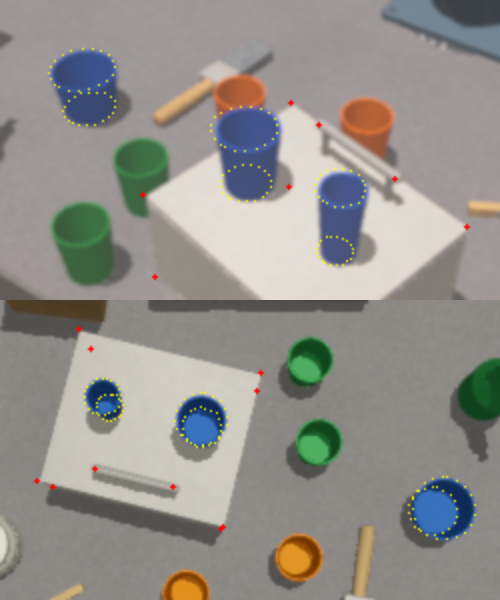

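The fitted outlines agree with both views, so I'm moving above the medium beaker.

carry_out(steps="0.615 -0.845 0.17 0 0 -0.1125; 0.615 -0.845 0.17 0 0 -0.1125; 0.615 -0.845 0.17 0 0 -0.1125; 0.615 -0.845 0.17 0 0 -0.1125", hand=0, force=15)

```text
time: 2.05
position: [303.6, 379.1, 431.3]
tool_rot: [0.001, 0.366, 0.931, 0.0]
wrist_force: [-0.3, -0.6, 0.2]
finger_gap: 93.2
grasp_force: 0.0
```

carry_out(steps="0.615 -0.845 0 0 0 -0.1125; 0.615 -0.845 0 0 0 -0.1125; 0.615 -0.845 0 0 0 -0.1125; 0.615 -0.845 0 0 0 -0.1125")

```text
time: 2.45
position: [396.0, 252.2, 430.2]
tool_rot: [0.001, 0.524, 0.852, -0.0]
wrist_force: [-0.4, -0.2, -0.8]
finger_gap: 93.0
grasp_force: 0.0
```

carry_out(steps="0.615 -0.845 0 0 0 -0.1125; 0.615 -0.845 0 0 0 -0.1125; 0.615 -0.845 0 0 0 -0.1125; 0.615 -0.845 0 0 0 -0.1125")

```text
time: 2.85
position: [488.2, 125.8, 429.9]
tool_rot: [0.001, 0.665, 0.747, -0.0]
wrist_force: [-1.2, 0.7, -0.9]
finger_gap: 93.0
grasp_force: 0.0
```

carry_out(steps="0.615 -0.845 0 0 0 -0.1125; 0.615 -0.845 0 0 0 -0.1125; 0.615 -0.845 0 0 0 -0.1125; 0.615 -0.845 0 0 0 -0.1125; 0.615 -0.845 0 0 0 -0.1125; 0.615 -0.845 0 0 0 -0.1125")

```text
time: 3.45
position: [577.4, 3.5, 430.0]
tool_rot: [-0.001, 0.784, 0.621, -0.0]
wrist_force: [0.7, 0.5, -0.1]
finger_gap: 93.2
grasp_force: 0.0
```

carry_out(steps="0 -0.01 -0.2 0 0 0; 0 -0.01 -0.3 0 0 0; 0 -0.01 -0.365 0 0 0; 0 -0.01 -0.365 0 0 0; 0 -0.01 -0.365 0 0 0")

```text
time: 3.95
position: [577.9, 1.2, 376.4]
tool_rot: [0.0, 0.784, 0.621, 0.0]
wrist_force: [-0.3, 0.5, 0.2]
finger_gap: 92.9
grasp_force: 0.0
```

carry_out(steps="0 0 0 0 0 0; 0 0 0 0 0 0; 0 0 0 0 0 0; 0 0 0 0 0 0; 0 0 0 0 0 0; 0 0 0 0 0 0; 0 0 0 0 0 0; 0 0 0 0 0 0", hand=1, force=15)

```text
time: 4.75
position: [578.2, 0.2, 375.7]
tool_rot: [0.0, 0.784, 0.62, 0.0]
wrist_force: [1.3, -0.4, 0.9]
finger_gap: 61.0
grasp_force: 14.7
```

carry_out(steps="0 0 0.2 0 0 0; 0 0 0.4 0 0 0; 0 0 0.4 0 0 0")

```text
time: 5.05
position: [578.6, 0.2, 439.3]
tool_rot: [0.003, 0.784, 0.62, 0.002]
wrist_force: [1.2, -0.1, -0.8]
finger_gap: 60.9
grasp_force: 14.7
```

carry_out(steps="-0.08 -0.25 0 0 0 0; -0.16 -0.5 0 0 0 0; -0.24 -0.75 0 0 0 0; -0.32 -1 0 0 0 0")

```text
time: 5.45
position: [529.0, -150.7, 433.8]
tool_rot: [-0.001, 0.784, 0.62, -0.001]
wrist_force: [0.3, 0.2, -0.8]
finger_gap: 60.3
grasp_force: 14.8
```

carry_out(steps="-0.08 -0.25 0 0 0 0; -0.16 -0.5 0 0 0 0; -0.24 -0.75 0 0 0 0; -0.32 -1 0 0 0 0; -0.32 -1 0 0 0 0")

```text
time: 5.95
position: [480.2, -303.8, 433.4]
tool_rot: [-0.001, 0.786, 0.618, -0.001]
wrist_force: [0.0, -0.3, -0.9]
finger_gap: 60.2
grasp_force: 14.9
```

carry_out(steps="0 -0.115 -0.2 0 0 0; 0 -0.115 -0.4 0 0 0; 0 -0.115 -0.6 0 0 0; 0 -0.115 -0.67 0 0 0; 0 -0.115 -0.67 0 0 0; 0 -0.115 -0.67 0 0 0; 0 -0.115 -0.67 0 0 0")

```text
time: 6.65
position: [482.5, -317.1, 336.7]
tool_rot: [0.001, 0.784, 0.62, 0.0]
wrist_force: [0.0, -0.0, -1.0]
finger_gap: 59.9
grasp_force: 14.9
```

```bash
python3 - <<'E'
from fit import *
o=[]
cs={n:cap(n) for n in('scene','top')}
s=bot.sense();p=s['position'];print(p,s['finger_gap'],s['grasp_force'])
for n in cs:
    im=cv2.cvtColor(cs[n]['image'],cv2.COLOR_RGB2BGR)
    for k,x,z in(('large',(482,-317),0),('medium',p[:2],p[2]-247)):
        for q in frus(k,*x,z)[::2]: cv2.circle(im,tuple(proj(cs[n],q).astype(int)),0,(0,255,255),-1)
    u=proj(cs[n],[482,-317,80]).astype(int)
    o.append(cv2.resize(im[max(u[1]-50,0):u[1]+50,u[0]-60:u[0]+60],(480,400)))
cv2.imwrite('pics/m1.png',np.hstack(o)[:, :][:400]) if 0 else cv2.imwrite('pics/m1.png',cv2.resize(np.hstack(o),(800,333)))
E
```

```text
[ 482.38519846 -317.11787426  336.58224888] 60.13076674923254 14.882947407168103
```

View pics/m1.png

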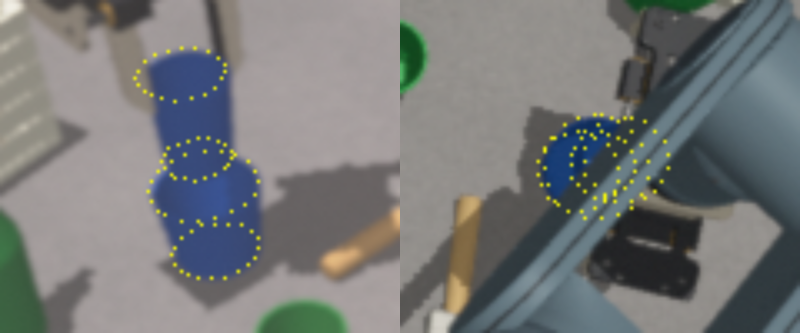

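The medium beaker is over the large one's mouth: in the left crop its foot is at (197,158), inside the rim centred near (203,187). Lowering it.

carry_out(steps="0 0 -0.15 0 0 0; 0 0 -0.3 0 0 0; 0 0 -0.4 0 0 0; 0 0 -0.48 0 0 0; 0 0 -0.52 0 0 0; 0 0 -0.54 0 0 0; 0 0 -0.54 0 0 0; 0 0 -0.54 0 0 0")

```text
time: 7.55
position: [482.2, -317.2, 254.7]
tool_rot: [0.001, 0.784, 0.62, 0.0]
wrist_force: [0.2, 0.4, -1.3]
finger_gap: 59.7
grasp_force: 14.9
```

carry_out(steps="0 0 0 0 0 0; 0 0 0 0 0 0; 0 0 0 0 0 0; 0 0 0 0 0 0; 0 0 0 0 0 0; 0 0 0.1 0 0 0; 0 0 0.2 0 0 0; 0 0 0.4 0 0 0", hand=0)

```text
time: 8.35
position: [481.4, -316.5, 312.6]
tool_rot: [-0.002, 0.784, 0.62, -0.0]
wrist_force: [0.6, -0.0, 0.5]
finger_gap: 92.7
grasp_force: 0.0
```

carry_out(steps="0 0 0.3 0 0 0; 0 0 0.6 0 0 0; 0 0 0.8 0 0 0; 0 0 0.84 0 0 0")

```text
time: 8.75
position: [482.4, -317.3, 444.7]
tool_rot: [0.004, 0.784, 0.62, 0.001]
wrist_force: [0.8, -1.0, -0.3]
finger_gap: 92.7
grasp_force: 0.0
```

carry_out(steps="0.068 0.242 0 0 0 0; 0.136 0.484 0 0 0 0; 0.204 0.726 0 0 0 0; 0.272 0.968 0 0 0 0")

```text
time: 9.15
position: [522.7, -170.4, 438.5]
tool_rot: [-0.001, 0.785, 0.62, -0.0]
wrist_force: [1.0, 1.0, 0.8]
finger_gap: 93.1
grasp_force: 0.0
```

```bash
python3 - <<'E'
from fit import *
np.set_printoptions(precision=1,suppress=True)
o=[]
cs={n:cap(n) for n in('scene','top')}
s=bot.sense();print(s['position'],s['finger_gap'],s['time'])
print(fit(cs,'small',np.array([605.,118]),128.5,('top',)))
for n in cs:
    im=cv2.cvtColor(cs[n]['image'],cv2.COLOR_RGB2BGR)
    for k,x,z in(('large',(482,-317),0),('medium',(482,-317),6)):
        for q in frus(k,*x,z)[::2]: cv2.circle(im,tuple(proj(cs[n],q).astype(int)),0,(0,255,255),-1)
    u=proj(cs[n],[482,-317,60]).astype(int)
    o.append(cv2.resize(im[max(u[1]-30,0):u[1]+30,u[0]-40:u[0]+40],(400,300)))
cv2.imwrite('pics/m2.png',np.hstack(o))
E
```

```text
[ 523.2 -167.8  438.8] 93.07389802590677 9.25
(array([606.8, 118. ]), np.float64(0.10190430350377033))
```

View pics/m2.png

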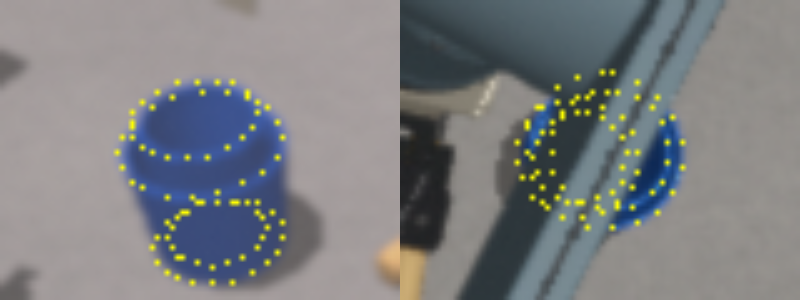

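The medium beaker is seated in the large one: in the left crop its rim fits the predicted ring around (195,120). Going to the small one.

carry_out(steps="0.068 0.242 0 0 0 0; 0.136 0.484 0 0 0 0; 0.204 0.726 0 0 0 0; 0.272 0.967 0 0 0 0")

```text
time: 9.65
position: [563.7, -26.2, 438.7]
tool_rot: [-0.001, 0.785, 0.62, -0.001]
wrist_force: [0.8, -0.4, 0.0]
finger_gap: 93.2
grasp_force: 0.0
```

carry_out(steps="0.068 0.242 0 0 0 0; 0.136 0.484 0 0 0 0; 0.204 0.726 0 0 0 0; 0.275 0.966 0 0 0 0; 0.275 0.966 0 0 0 0; 0.275 0.966 0 0 0 0; 0.275 0.966 0 0 0 0")

```text
time: 10.35
position: [604.8, 116.9, 439.2]
tool_rot: [-0.0, 0.785, 0.62, -0.001]
wrist_force: [-0.2, 0.3, 0.4]
finger_gap: 93.2
grasp_force: 0.0
```

carry_out(steps="0 0 -0.2 0 0 0; 0 0 -0.3 0 0 0; 0 0 -0.363 0 0 0; 0 0 -0.363 0 0 0; 0 0 -0.363 0 0 0")

```text
time: 10.85
position: [605.1, 117.4, 386.2]
tool_rot: [0.0, 0.785, 0.62, 0.0]
wrist_force: [0.3, 0.4, 0.3]
finger_gap: 93.0
grasp_force: 0.0
```

carry_out(steps="0 0 0 0 0 0; 0 0 0 0 0 0; 0 0 0 0 0 0; 0 0 0 0 0 0; 0 0 0 0 0 0; 0 0 0 0 0 0; 0 0 0 0 0 0; 0 0 0 0 0 0", hand=1, force=15)

```text
time: 11.65
position: [604.9, 118.2, 385.5]
tool_rot: [0.0, 0.784, 0.62, 0.0]
wrist_force: [-0.1, -1.0, -0.0]
finger_gap: 42.5
grasp_force: 15.0
```

carry_out(steps="0 0 0.2 0 0 0; 0 0 0.4 0 0 0; 0 0 0.4 0 0 0")

```text
time: 11.95
position: [605.5, 118.2, 450.1]
tool_rot: [0.002, 0.784, 0.62, 0.003]
wrist_force: [-0.3, 0.4, -0.7]
finger_gap: 42.7
grasp_force: 15.0
```

carry_out(steps="-0.068 -0.242 0 0 0 0; -0.136 -0.484 0 0 0 0; -0.204 -0.726 0 0 0 0; -0.272 -0.967 0 0 0 0")

```text
time: 12.35
position: [563.3, -28.0, 444.3]
tool_rot: [-0.001, 0.784, 0.62, -0.001]
wrist_force: [-0.3, -0.4, -0.0]
finger_gap: 42.9
grasp_force: 15.0
```

carry_out(steps="-0.068 -0.242 0 0 0 0; -0.136 -0.484 0 0 0 0; -0.204 -0.726 0 0 0 0; -0.272 -0.967 0 0 0 0")

```text
time: 12.75
position: [522.4, -173.2, 444.4]
tool_rot: [-0.001, 0.784, 0.62, -0.0]
wrist_force: [1.1, 0.1, -1.8]
finger_gap: 42.9
grasp_force: 15.0
```

carry_out(steps="-0.068 -0.242 0 0 0 0; -0.136 -0.484 0 0 0 0; -0.204 -0.726 0 0 0 0; -0.275 -0.967 0 0 0 0; -0.275 -0.967 0 0 0 0; -0.275 -0.967 0 0 0 0")

```text
time: 13.35
position: [481.5, -317.7, 444.2]
tool_rot: [-0.001, 0.785, 0.619, 0.0]
wrist_force: [0.4, 0.1, -1.5]
finger_gap: 42.9
grasp_force: 15.0
```

carry_out(steps="0 0 -0.2 0 0 0; 0 0 -0.4 0 0 0; 0 0 -0.55 0 0 0; 0 0 -0.59 0 0 0; 0 0 -0.59 0 0 0; 0 0 -0.59 0 0 0")

```text
time: 13.95
position: [482.6, -316.6, 358.3]
tool_rot: [0.001, 0.784, 0.621, 0.0]
wrist_force: [0.3, -0.7, -0.1]
finger_gap: 42.9
grasp_force: 15.0
```

```bash
python3 - <<'E'
from fit import *
o=[]
cs={n:cap(n) for n in('scene','top')}
s=bot.sense();p=s['position'];print(p,s['finger_gap'],s['grasp_force'])
for n in cs:
    im=cv2.cvtColor(cs[n]['image'],cv2.COLOR_RGB2BGR)
    for k,x,z in(('medium',(482,-317),6),('small',p[:2],p[2]-257)):
        for q in frus(k,*x,z)[::2]: cv2.circle(im,tuple(proj(cs[n],q).astype(int)),0,(0,255,255),-1)
    u=proj(cs[n],[482,-317,100]).astype(int)
    o.append(cv2.resize(im[max(u[1]-50,0):u[1]+50,u[0]-50:u[0]+50],(400,400)))
cv2.imwrite('pics/s1.png',np.hstack(o))
E
```

```text
[ 482.48412514 -316.97886758  358.65120688] 42.9790776848328 14.999910845631632
```

View pics/s1.png

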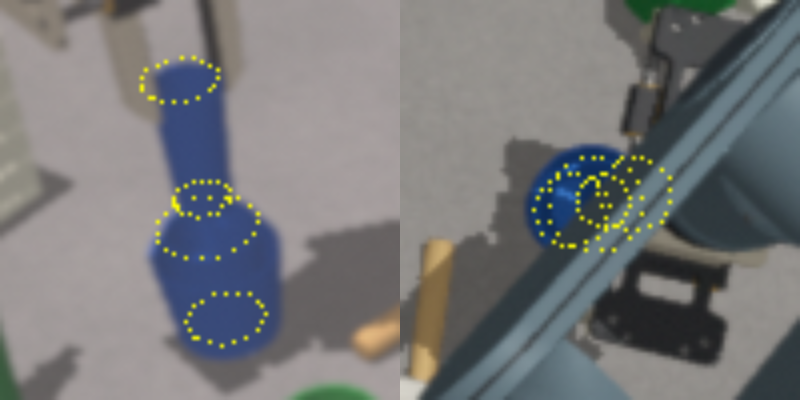

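The small beaker's foot, at (203,198) in the left crop, is inside the medium rim centred at (207,228). Lowering it.

carry_out(steps="0 0 -0.12 0 0 0; 0 0 -0.25 0 0 0; 0 0 -0.37 0 0 0; 0 0 -0.46 0 0 0; 0 0 -0.53 0 0 0; 0 0 -0.575 0 0 0; 0 0 -0.575 0 0 0; 0 0 -0.575 0 0 0")

```text
time: 14.85
position: [482.2, -317.2, 271.3]
tool_rot: [0.0, 0.784, 0.62, 0.0]
wrist_force: [-0.2, 0.0, -0.2]
finger_gap: 43.1
grasp_force: 15.0
```

carry_out(steps="0 0 0 0 0 0; 0 0 0 0 0 0; 0 0 0 0 0 0; 0 0 0 0 0 0; 0 0 0 0 0 0; 0 0 0.1 0 0 0; 0 0 0.2 0 0 0; 0 0 0.4 0 0 0", hand=0)

```text
time: 15.65
position: [481.4, -316.5, 329.4]
tool_rot: [-0.002, 0.784, 0.62, -0.0]
wrist_force: [-0.7, -0.9, -0.3]
finger_gap: 92.4
grasp_force: 0.0
```

carry_out(steps="0 0 0.3 0 0 0; 0 0 0.6 0 0 0; 0 0 0.6 0 0 0")

```text
time: 15.95
position: [482.9, -317.7, 428.1]
tool_rot: [0.006, 0.784, 0.62, 0.001]
wrist_force: [-0.5, -0.3, 0.4]
finger_gap: 92.6
grasp_force: 0.0
```

carry_out(steps="0.017 0.222 0 0 0 0; 0.034 0.445 0 0 0 0; 0.051 0.667 0 0 0 0; 0.068 0.889 0 0 0 0")

```text
time: 16.35
position: [491.9, -182.4, 420.2]
tool_rot: [-0.0, 0.785, 0.62, -0.0]
wrist_force: [1.5, -0.4, -0.7]
finger_gap: 92.9
grasp_force: 0.0
```

```bash
python3 - <<'E'
from fit import *
np.set_printoptions(precision=3,suppress=True)
o=[]
cs={n:cap(n) for n in('scene','top')}
s=bot.sense();print(s['position'],s['tool_rot'],s['time'])
a=-.24;x,y=580.6,66.1
hp=lambda u,v:[x+u*np.cos(a)-v*np.sin(a),y+u*np.sin(a)+v*np.cos(a),163.5]
for n in cs:
    im=cv2.cvtColor(cs[n]['image'],cv2.COLOR_RGB2BGR)
    if n=='scene':
        j=im.copy()
        for k,z in(('large',0),('medium',6),('small',12)):
            for q in frus(k,482,-317,z)[::2]: cv2.circle(j,tuple(proj(cs[n],q).astype(int)),0,(0,255,255),-1)
        u=proj(cs[n],[482,-317,60]).astype(int)
        o.append(cv2.resize(j[max(u[1]-50,0):u[1]+40,u[0]-45:u[0]+45],(400,400)))
    im=cv2.resize(im,None,fx=5,fy=5,interpolation=cv2.INTER_CUBIC)
    for v in(-50,0,50):
        w=(proj(cs[n],hp(-70,v))*5+2).astype(int);cv2.circle(im,tuple(w),2,(0,0,255),-1)
    u=(proj(cs[n],hp(-70,0))*5).astype(int)
    o.append(im[u[1]-200:u[1]+200,u[0]-200:u[0]+200])
cv2.imwrite('pics/s2.png',cv2.resize(np.hstack(o),(800,267)))
cv2.imwrite('pics/hand.png',np.hstack(o[1:]))
E
```

```text
[ 491.974 -180.21   420.448] [-0.001  0.783  0.622  0.   ] 16.45
```

View pics/s2.png

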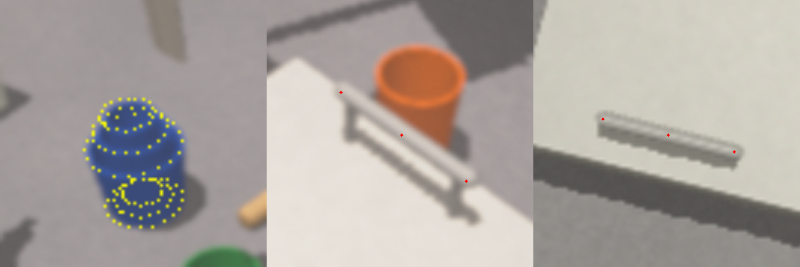

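View pics/hand.png

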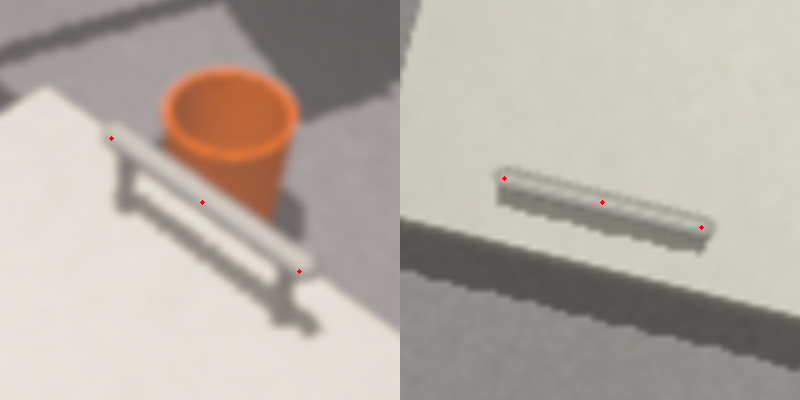

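The dots sit on the bar in both views (ends near (505,178) and (702,227) from the top), and the nest matches its model. Next: grip the handle and compute the arc.

carry_out(steps="0.02 0.25 0 0 0 0; 0.04 0.5 0 0 0 0; 0.06 0.75 0 0 0 0; 0.07 0.9 0 0 0 0")

```text
time: 16.85
position: [502.6, -47.2, 420.4]
tool_rot: [-0.0, 0.784, 0.621, -0.0]
wrist_force: [1.0, -0.7, -0.3]
finger_gap: 92.9
grasp_force: 0.0
```

carry_out(steps="0.02 0.25 0 0 0 0; 0.04 0.5 0 0 0 0; 0.06 0.75 0 0 0 0; 0.066 0.876 0 0 0 0; 0.066 0.876 0 0 0 0; 0.066 0.876 0 0 0 0")

```text
time: 17.45
position: [512.8, 82.3, 420.4]
tool_rot: [0.0, 0.784, 0.621, -0.0]
wrist_force: [-0.1, 0.1, -0.4]
finger_gap: 93.1
grasp_force: 0.0
```

carry_out(steps="0 0 -0.2 0 0 0; 0 0 -0.4 0 0 0; 0 0 -0.5 0 0 0; 0 0 -0.55 0 0 0; 0 0 -0.568 0 0 0; 0 0 -0.568 0 0 0; 0 0 -0.568 0 0 0")

```text
time: 18.15
position: [513.0, 82.4, 336.6]
tool_rot: [0.001, 0.785, 0.62, 0.001]
wrist_force: [-0.2, -0.6, -0.5]
finger_gap: 93.2
grasp_force: 0.0
```

carry_out(steps="0 0 0 0 0 0; 0 0 0 0 0 0; 0 0 0 0 0 0; 0 0 0 0 0 0; 0 0 0 0 0 0; 0 0 0 0 0 0; 0 0 0 0 0 0; 0 0 0 0 0 0", hand=1, force=20)

```text
time: 18.95
position: [512.6, 82.8, 335.6]
tool_rot: [-0.0, 0.784, 0.62, -0.0]
wrist_force: [0.0, 1.0, 0.8]
finger_gap: 33.5
grasp_force: 0.0
```

```bash
python3 - <<'E'
from h import *
s=bot.sense();p=s['position'];print(s['time'],p,s['finger_gap'],s['grasp_force'],s['wrist_force'],s['q'])
a=-.24;e=np.array([np.cos(a),np.sin(a),0]);l=np.array([-np.sin(a),np.cos(a),0]);z=np.array([0,0,1.])
L=p[2]-163.5
def T(t):
    th=np.radians(15)*t/(np.pi/4)
    return (-170*np.cos(t)+43*np.sin(t)+L*np.sin(th))*e+(170*np.sin(t)+43*np.cos(t)+L*np.cos(th))*z, th*l/np.pi
ts=np.linspace(0,np.pi/4,17)
for b in(0,8):
    r0,w0=T(ts[b])
    print('; '.join(' '.join('%.3f'%v for v in[*((T(t)[0]-r0)/150),*(T(t)[1]-w0)]) for t in ts[b+1:b+9]))
E
```

```text
18.95 [512.58880228  82.77783528 335.57292816] 33.500977169899706 0.0 [0.04375823 1.03082765 0.79871062] [-5.49464865e-02  2.62274738e-01  1.70904734e+00  2.21824873e-05
  1.17032366e+00  1.77720194e-01]
0.033 -0.008 0.055 0.001 0.005 0.000; 0.069 -0.017 0.109 0.002 0.010 0.000; 0.107 -0.026 0.162 0.004 0.015 0.000; 0.148 -0.036 0.213 0.005 0.020 0.000; 0.192 -0.047 0.263 0.006 0.025 0.000; 0.237 -0.058 0.311 0.007 0.030 0.000; 0.286 -0.070 0.358 0.009 0.035 0.000; 0.336 -0.082 0.402 0.010 0.040 0.000
0.052 -0.013 0.043 0.001 0.005 0.000; 0.107 -0.026 0.083 0.002 0.010 0.000; 0.163 -0.040 0.121 0.004 0.015 0.000; 0.222 -0.054 0.157 0.005 0.020 0.000; 0.282 -0.069 0.191 0.006 0.025 0.000; 0.344 -0.084 0.222 0.007 0.030 0.000; 0.407 -0.100 0.250 0.009 0.035 0.000; 0.472 -0.115 0.276 0.010 0.040 0.000
```

carry_out(steps="0 0 0 0 0 0; 0 0 0 0 0 0; 0 0 0 0 0 0; 0 0 0 0 0 0; 0 0 0 0 0 0; 0 0 0 0 0 0; 0 0 0 0 0 0; 0 0 0 0 0 0", force=25)

```text
time: 19.75
position: [512.6, 82.7, 335.6]
tool_rot: [0.0, 0.784, 0.62, 0.0]
wrist_force: [1.2, -0.5, -1.0]
finger_gap: 10.2
grasp_force: 25.0
```

The bar is held (gap 10.2 mm), so I'm lifting.

carry_out(steps="0.033 -0.008 0.055 0.001 0.005 0; 0.069 -0.017 0.109 0.002 0.01 0; 0.107 -0.026 0.162 0.004 0.015 0; 0.148 -0.036 0.213 0.005 0.02 0; 0.192 -0.047 0.263 0.006 0.025 0; 0.237 -0.058 0.311 0.007 0.03 0; 0.286 -0.07 0.358 0.009 0.035 0; 0.336 -0.082 0.402 0.01 0.04 0")

```text
time: 20.55
position: [562.5, 70.5, 395.5]
tool_rot: [-0.053, 0.783, 0.619, -0.041]
wrist_force: [-2.4, 0.7, -2.9]
finger_gap: 10.0
grasp_force: 25.0
```

carry_out(steps="0 0 0 0 0 0; 0 0 0 0 0 0")

```text
time: 20.75
position: [562.2, 70.6, 395.3]
tool_rot: [-0.052, 0.783, 0.619, -0.04]
wrist_force: [-4.8, 0.6, 0.7]
finger_gap: 10.1
grasp_force: 25.0
```

carry_out(steps="0.052 -0.013 0.043 0.001 0.005 0; 0.107 -0.026 0.083 0.002 0.01 0; 0.163 -0.04 0.121 0.004 0.015 0; 0.222 -0.054 0.157 0.005 0.02 0; 0.282 -0.069 0.191 0.006 0.025 0; 0.344 -0.084 0.222 0.007 0.03 0; 0.407 -0.1 0.25 0.009 0.035 0; 0.472 -0.115 0.276 0.01 0.04 0")

```text
time: 21.55
position: [632.6, 53.5, 438.4]
tool_rot: [-0.103, 0.778, 0.615, -0.08]
wrist_force: [-8.1, -0.2, 8.2]
finger_gap: 10.0
grasp_force: 25.0
```

carry_out(steps="0 0 0 0 0 0; 0 0 0 0 0 0; 0 0 0 0 0 0; 0 0 0 0 0 0")

```text
time: 21.95
position: [632.4, 53.6, 438.5]
tool_rot: [-0.103, 0.778, 0.615, -0.08]
wrist_force: [-7.5, 0.5, 8.3]
finger_gap: 9.5
grasp_force: 25.0
```

```bash
python3 - <<'E'
from fit import *
from scipy.spatial.transform import Rotation as Ro
np.set_printoptions(precision=1,suppress=True)
cs={n:cap(n) for n in('scene','top')}
s=bot.sense();q=s['tool_rot'];zt=Ro.from_quat([*q[1:],q[0]]).as_matrix()[:,2]
b=s['position']+zt*172.1
a=-.24;e=np.array([np.cos(a),np.sin(a),0]);l=np.array([-np.sin(a),np.cos(a),0]);z=np.array([0,0,1.])
h=np.array([580.6,66.1,0])+100*e+120.5*z
d=b-h;u,w=d@e,d[2];print(s['time'],b,'r',np.hypot(u,w),np.hypot(170,43),'lat',d@l)
t=np.arctan2(w,-u)-np.arctan2(43,170);print('angle',np.degrees(t),s['wrist_force'],s['finger_gap'])
c=cs['scene'];im=cv2.cvtColor(c['image'],cv2.COLOR_RGB2BGR)
im=cv2.resize(im,None,fx=3,fy=3,interpolation=cv2.INTER_CUBIC)
for ang,col in((40,(255,0,0)),(45,(0,0,255)),(50,(0,200,0))):
    t=np.radians(ang);f=-np.cos(t)*e+np.sin(t)*z;n=np.sin(t)*e+np.cos(t)*z
    P=[h+200*f+v*l+8*n for v in(-120,120)]
    P=[h+8*n-120*l]+P+[h+8*n+120*l]
    cv2.polylines(im,[np.array([proj(c,p)*3+1 for p in P]).astype(np.int32)],True,col,1)
v=(proj(c,h)*3).astype(int)
cv2.imwrite('pics/lid.png',im[max(v[1]-400,0):v[1]+170,max(v[0]-400,0):v[0]+380])
E
```

```text
22.05 [589.3  64.2 272.2] r 176.9968509854561 175.35392781457733 lat 0.23064575906359508
angle 44.81988801863643 [-7.2  0.1  8.5] 9.958967485384754
```

View pics/lid.png

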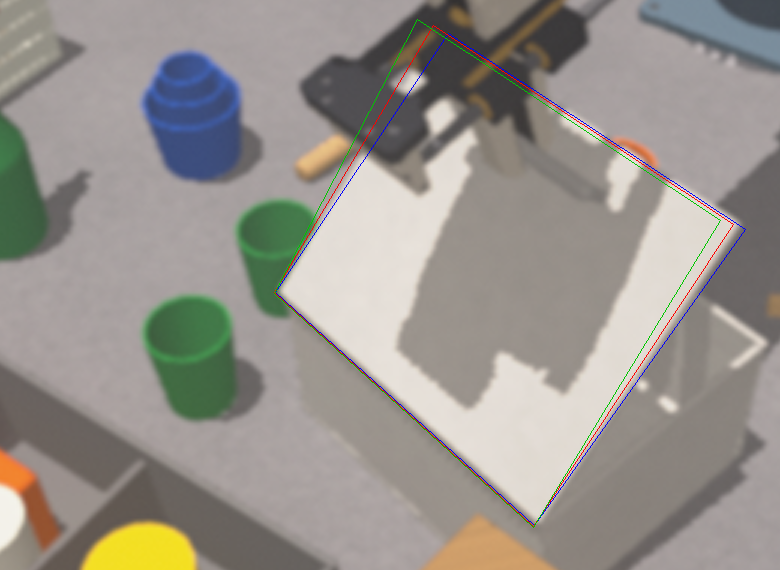

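The nest stands intact at (195,115) and the lid lies near the red 45° outline. I'll check the angle numerically along the lid's edges.

```bash
python3 - <<'E'
from fit import *
c=cap('scene');g=cv2.GaussianBlur(cv2.cvtColor(c['image'],cv2.COLOR_RGB2GRAY).astype(np.float32),(0,0),.7)
a=-.24;e=np.array([np.cos(a),np.sin(a),0]);l=np.array([-np.sin(a),np.cos(a),0]);z=np.array([0,0,1.])
h=np.array([580.6,66.1,0])+100*e+120.5*z
def val(t,r,v):
    f=-np.cos(t)*e+np.sin(t)*z;n=np.sin(t)*e+np.cos(t)*z
    p=np.array([proj(c,h+x*f+v*l+8*n) for x in r],np.float32)
    return cv2.remap(g,p[:,:1].copy(),p[:,1:].copy(),cv2.INTER_LINEAR)
for ang in np.arange(38,52.1,1):
    t=np.radians(ang)
    print(ang,*['%.1f'%(val(t,r,v*118).mean()-val(t,r,v*122).mean()) for v,r in((1,np.arange(110,190,4)),(-1,np.arange(60,120,4)))],
     *['%.1f'%(val(t,[196],v)-val(t,[204],v)).mean() for v in (100,80)])
E
```

```text
38.0 6.4 6.2 98.1 46.6
39.0 14.3 10.1 99.6 47.2
40.0 26.5 15.3 96.3 47.6
41.0 41.4 20.7 86.7 48.9
42.0 55.2 25.1 71.7 48.5
43.0 61.4 27.5 57.4 47.7
44.0 57.1 26.7 49.6 46.0
45.0 44.2 23.6 45.4 44.1
46.0 28.4 18.8 41.7 41.8
47.0 15.4 14.2 37.3 32.6
48.0 7.1 9.6 30.7 15.2
49.0 3.0 6.6 23.7 -0.2
50.0 1.3 3.9 15.5 -6.1
51.0 0.6 1.9 8.3 -5.5
52.0 0.3 0.6 4.1 -2.2
```

carry_out(steps="0.006 -0.0015 0.008 0 0 0; 0.012 -0.003 0.015 0 0 0; 0.012 -0.003 0.015 0 0 0; 0.012 -0.003 0.015 0 0 0; 0.012 -0.003 0.015 0 0 0; 0.012 -0.003 0.015 0 0 0")

```text
time: 22.7
position: [634.7, 53.0, 440.2]
tool_rot: [-0.103, 0.778, 0.615, -0.079]
wrist_force: [-5.9, 0.4, 5.4]
finger_gap: 10.2
grasp_force: 25.0
```

```bash
python3 - <<'E'
from fit import *
from scipy.spatial.transform import Rotation as Ro
c=cap('scene');g=cv2.GaussianBlur(cv2.cvtColor(c['image'],cv2.COLOR_RGB2GRAY).astype(np.float32),(0,0),.7)
a=-.24;e=np.array([np.cos(a),np.sin(a),0]);l=np.array([-np.sin(a),np.cos(a),0]);z=np.array([0,0,1.])
s=bot.sense();q=s['tool_rot'];zt=Ro.from_quat([*q[1:],q[0]]).as_matrix()[:,2];b=s['position']+zt*172.1
for dx,dy in((0,0),(-3,-1)):
  h=np.array([580.6+dx,66.1+dy,0])+100*e+120.5*z
  d=b-h;print('kin',np.degrees(np.arctan2(d[2],-d@e)-np.arctan2(43,170)),s['wrist_force'],s['finger_gap'])
  def val(t,r,v):
    f=-np.cos(t)*e+np.sin(t)*z;n=np.sin(t)*e+np.cos(t)*z
    p=np.array([proj(c,h+x*f+v*l+8*n) for x in r],np.float32)
    return cv2.remap(g,p[:,:1].copy(),p[:,1:].copy(),cv2.INTER_LINEAR)
  A=np.arange(38,52,.25)
  for v,r in((1,np.arange(110,190,4)),(-1,np.arange(60,120,4))):
    print(A[np.argmax([(val(np.radians(k),r,v*118)-val(np.radians(k),r,v*122)).mean() for k in A])])
E
```

```text
kin 45.786865413563696 [-5.4179714   0.09649318  6.10448881] 9.94931875928306
44.0
44.25
kin 46.54220899535452 [-5.4179714   0.09649318  6.10448881] 9.94931875928306
43.25
44.0
```

```bash
python3 -c "
from cell import bot
print(bot.sign_off())"
```

```text
the job is handed in; nothing more can be done
None
```

The three beakers are nested upright on the worktop beside the bin, and I handed the job in with the arm still holding the lid open at about 45° (the arm's pose gives 45.8°, the camera about 44°).

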